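# Mix the flux and hold the viewer's shutter half open

### The job

Mix the flux and light it for inspection: take the small bottle with the orange band and white nozzle, press it down on the blue mixer's sprung rubber pad until the pad is fully depressed, keep it down for a full second, then stand the bottle upright in the middle of the viewer's round stage and let go of it. Only then slide the viewer's sprung shutter by its orange tab to half travel (white line at the red middle mark), never pulling it wide open, and finish while still holding it there, since it springs shut when let go. Leave the larger bottle, the wax and the bead jars where they are.

Things in the scene. Friction and masses are not known exactly. Their poses are not given: they have to be found in the camera images.
- flux_mid (a point): centre (48.5 mm above its base) of the loose flux bottle: white, orange band, white pointed nozzle, 97 mm tall, 0.05 to 0.11 kg; round body 45 mm in diameter up to 59 mm, then a neck 29 mm wide, then the nozzle, 20 mm at its foot. z up along the bottle. Grasp it round the body 40 to 45 mm above its base; it may slip a few mm in the fingers when pressed
- pad_top (a point): centre of the upper face of the mixer's sprung pad: flat black rubber disc 60 mm in diameter, 54 mm above the bench when up. It sits on the mixer's fixed, round blue housing (104 mm in diameter, 40 mm high). z up
- mixer_pad (a joint): how far the mixer's pad is pushed straight down, m: 0 up, 0.008 fully depressed against its stop. The spring takes 3 N to start it and 7 N at the stop; it springs back up when released
- stage_top (a point): centre of the upper face of the viewer's round stage, where the flux bottle shall stand: flat dark steel disc 72 mm in diameter with a white ring, 16 mm above the bench. Same axes as viewer
- viewer: fixed grey inspection viewer; origin on the bench under the stage's centre. x points from the stage to the lamp housing, y is the way the shutter opens, z up. Base 12 mm high. Shutter and rails face the stage, their front 67 mm along x; the housing is 72 mm high, 75 to 110 mm along x, -38 to +82 mm along y
- tab_mid (a point): centre of the orange shutter tab standing above the lamp housing: 22 mm along x, 12 along y, 40 high; centre 96 mm above the bench, top 116, housing's top 72. Moves with the shutter; axes as viewer. Shut, it lies at x 85 mm, y 0 from the stage's centre. Pinch it from above along y. Its white line points at the marks on rail and housing: white shut, red half, white wide open
- shutter (a joint): how far the shutter is slid along the viewer's +y, m: 0 shut, 0.024 half travel (red mark), 0.048 wide open. A spring pulls it shut: 2 N when shut, rising steadily to 5.6 N at half and 9.2 N wide open; it snaps shut when let go
- pickle_bottle: bystander, loose: larger white squeeze bottle with a blue nozzle, 56 mm in diameter, 118 mm tall; origin at the centre of its base. It may stand where the flux bottle stood on another occasion
- beeswax: bystander, loose: amber block of beeswax, 30x46x19 mm; origin at the centre of its underside
- jar_stack: bystander, loose: stack of clear screw jars with beads, 42 mm in diameter, 87 mm tall; origin at the centre of its base
- magnifier_lamp: fixed, keep clear: bench magnifier; its ring hangs 0.48 m above the bench over x 0.54 to 0.70, y 0.16 to 0.31. Left of it a task lamp's head hangs 0.6 m up at x 0.43 to 0.52, y 0.30 to 0.39, and a torch stands at the bench's front edge (y about 0.37, x about 0.3). Fingertips carried at 0.32 m from the left, close to the base (x under 0.47), pass over the torch and clear of the lamps
Mind the look-alikes: they are no part of the job. What is shaped like the part that bears pad_top but pink is not meant.

How it is judged:
By the outcome, as a careful person would: the job done as asked, in the order asked, and still so for the second after the job is handed in, while the arm keeps its last pose, push and grip.
It also fails if it takes over 64 s, if anything falls off the work surface, if the arm or the gripper's body presses on something with over 40 N, if the wrist force passes 120 N, or if a joint passes its speed limit or range.

### The arm

A 6-joint arm with a two-finger parallel gripper is mounted at the origin on a cart in front of the work surface, level with it; the furniture and walls round the work are solid. World frame = base frame: x ahead of the robot, y to its left, z up, the work surface at z = 0. Lengths are in m, angles in rad, forces in N, time in s.
With the tool pointing down it reaches from about 0.25 to 0.725 m from the base axis. Payload 4 kg.
Tool frame: the origin (TCP) lies on the centre line of the jaws, within the pads' length; the fingertips stand 19 mm ahead of it and the grasp point (between the pads) is the TCP; z points along the fingers, y is the line along which they close (so a half turn about z gives the same grasp; the last joint's range is limited). The gripper opens to 85 mm and grips with 20 to 120 N. Pads are 22 mm wide; open, the fingers measure 114 mm over their backs; the gripper's body (76 mm by 85 mm) begins 54 mm behind the grasp point. The pads swing forward as they close: fully open they stand 13 mm farther back than shut.
Start: joints at [-1.176, 0.241, 0.005, 1.335, 0, 1.571], TCP at [0.192, -0.462, 0.25] pointing down, gripper open.
Joint ranges: [-2.72, 2.72], [-1.05, 1.87], [-1.09, 1.28], [-1.99, 2.15], [-1.42, 1.44], [-3.14, 3.14]. Speed limits (rad/s): [2.79, 2.79, 3.14, 3.14, 3.14, 3.14].

### API

Orientations are given as a unit quaternion [w, x, y, z].
In Python, from rig import arm gives the robot as it stands. Calls block until the motion is done:
- arm.move_to(position, orientation): joint-space move of the TCP to a pose.
- arm.line_to(position, orientation=None, velocity=0.15): straight line of the TCP; orientation=None keeps the orientation; velocity is the mean speed in m/s.
- arm.goto_joints(angles): joint-space move.
- arm.command_gripper(opening, strength=None): opening from 0.0 (shut) to 1.0 (fully open); strength is the grip in N (None keeps the last); returns when the fingers have stopped.
- arm.hold(seconds).
- arm.ik(position, orientation): joint angles nearest the present ones, or None.
- arm.sense(): the state.
- arm.snapshot(name): name is "side" or "top"; returns (picture, depth): 400x640x3 uint8, red, green, blue; 400x640 float32, m along the optical axis (not along the pixel's ray), 0 where there is no reading.
- arm.camera_params(name): a dict with "fovy" (degrees; the focal length in pixels is half the picture's height over the tangent of half this angle, whatever the lens; pixels are square), "cx", "cy" (the principal point, pixels), "k1" (the pictures are not rectified: a ray, as slopes to the right and down, at radius r is drawn at 1 + k1 r^2 times it, then the intrinsics apply), "extrinsics" (4x4, takes a point from camera to world coordinates). Camera axes: x right, y down, z forward; pixel columns grow to the right and rows downward; lengths in m; the calibration is good to about 2 mm. A picture is of the moment at which its call begins. camera_params takes no time and is no camera call.
A pose or a line that the arm cannot do raises arm.IKError and nothing moves.
- arm.close_job(): hands the job in; it is judged then, once.
Trained networks look in the newest picture that a camera, given by its name, has taken for a name from the list of things; names that differ only in an ending like _2 or _b are one class to them, and where a whole thing is asked for, a point or a joint stands for the part that bears it (a point fixed in the world has none). Each returns a list of dicts, best first, with "score" (0 to 1); they miss things now and then, are a little off and sometimes report something else, mostly with a low value. They report only what shows in the picture. A call takes as long as a camera call. They do not tell look-alikes from the thing itself.
- arm.find_in(camera, label): "at" ([x, y, z] in m, in world coordinates, good to about 4 mm: the middle of the surface that is visible of it).
The state is a dict: "time_s": time; "qpos": joint angles; "qvel": joint speeds; "effort": joint torques, N m; "tool_pos": TCP position; "tcp_rot": TCP orientation; "force": force on the tool from outside, world axes, zero at the start; "wrist_torque": the same for the moment, N m; "opening": opening from 0.0 (shut) to 1.0 (fully open); "finger_force": force on a finger pad.
Only numpy, scipy, OpenCV 4.12 (cv2) and the standard library are available. Lean on these libraries where they do the work, as an engineer would, in place of code of your own. Each camera call takes 0.05 s, during which the arm holds its last target. There are 200 camera calls.

## Working session

There is one attempt and no reset: what is moved stays moved. The work goes in short steps, each a Python script; the robot and the scene stay as the last script left them, time stands still between calls to the robot, and variables do not carry over. Pictures are saved under pics/ and viewed, at most 10 in all, crops included, and the job is handed in when it is done.

```bash
mkdir -p pics; cat > h.py <<'E'
import numpy as np, cv2
from rig import arm
def save(n,img): cv2.imwrite(f'pics/{n}.png',cv2.cvtColor(np.ascontiguousarray(img),cv2.COLOR_RGB2BGR))
def K(c):
    p=arm.camera_params(c); f=200/np.tan(np.radians(p['fovy'])/2)
    return f,p['cx'],p['cy'],p['k1'],np.array(p['extrinsics'])
def proj(c,P):
    f,cx,cy,k,T=K(c); q=(np.atleast_2d(P)-T[:3,3])@T[:3,:3]
    s=q[:,:2]/q[:,2:]; s=s*(1+k*(s**2).sum(1,keepdims=True)); return s*f+[cx,cy]
def cloud(c,d):
    f,cx,cy,k,T=K(c); v,u=np.mgrid[:400,:640]
    s0=np.stack([(u-cx)/f,(v-cy)/f],-1); s=s0.copy()
    for _ in range(8): s=s0/(1+k*(s**2).sum(-1,keepdims=True))
    P=np.concatenate([s,np.ones(s.shape[:2]+(1,))],-1)*d[...,None]
    W=P@T[:3,:3].T+T[:3,3]; W[d==0]=np.nan; return W
E
python3 - <<'E'
from h import *
for c in('top','side'):
    im,d=arm.snapshot(c); save(c+'0',im); np.savez(f'{c}0.npz',im=im,d=d)
    for l in ['flux_mid','pad_top','stage_top','viewer','tab_mid','pickle_bottle','beeswax','jar_stack']:
        for r in arm.find_in(c,l)[:3]:
            print(c,l,round(r['score'],2),np.round(r['at'],3),proj(c,r['at']).round()[0])
print(arm.sense()['tcp_rot'],arm.sense()['time_s'])
E
```

```text
top flux_mid 0.63 [ 0.444 -0.334  0.052] [415. 257.]
top pad_top 0.83 [ 0.588 -0.156  0.049] [350. 208.]
top pad_top 0.54 [ 0.728 -0.275  0.051] [389. 159.]
top stage_top 0.68 [ 0.547 -0.009  0.015] [299. 224.]
top viewer 0.75 [ 0.549 -0.014  0.017] [301. 224.]
top viewer 0.73 [ 0.423 -0.168  0.064] [357. 267.]
top tab_mid 0.43 [ 0.577 -0.028  0.113] [304. 210.]
top tab_mid 0.31 [ 0.591 -0.155  0.05 ] [349. 207.]
top pickle_bottle 0.65 [ 0.426 -0.163  0.062] [355. 265.]
top beeswax 0.44 [ 0.583 -0.321  0.016] [405. 209.]
top jar_stack 0.56 [ 0.715 -0.025  0.087] [303. 162.]
side flux_mid 0.7 [ 0.438 -0.353  0.044] [305. 299.]
side pad_top 0.97 [ 0.581 -0.167  0.052] [330. 226.]
side pad_top 0.85 [ 0.72  -0.285  0.048] [422. 237.]
side stage_top 0.67 [ 0.569 -0.036  0.022] [299. 217.]
side viewer 0.72 [ 0.572 -0.034  0.019] [299. 218.]
side viewer 0.23 [ 0.574 -0.337  0.018] [375. 284.]
side tab_mid 0.77 [ 0.574 -0.032  0.081] [299. 192.]
side pickle_bottle 0.87 [ 0.415 -0.194  0.049] [256. 252.]
side beeswax 0.75 [ 0.573 -0.34   0.019] [375. 284.]
side jar_stack 0.85 [ 0.712 -0.038  0.046] [352. 197.]
[ 3.76667948e-05  9.80579464e-01  1.96122187e-01 -9.14831148e-06] 0.9
```

View pics/top0.png

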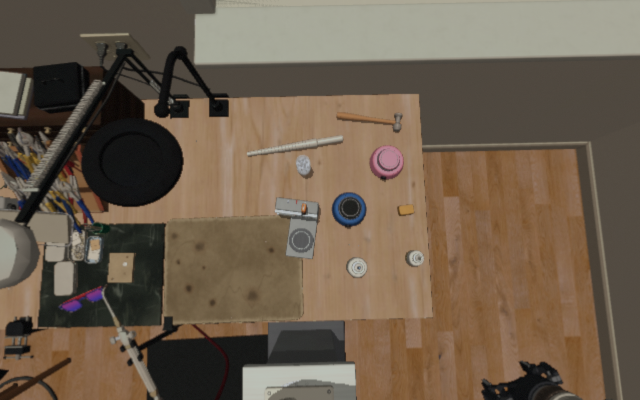

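View pics/side0.png

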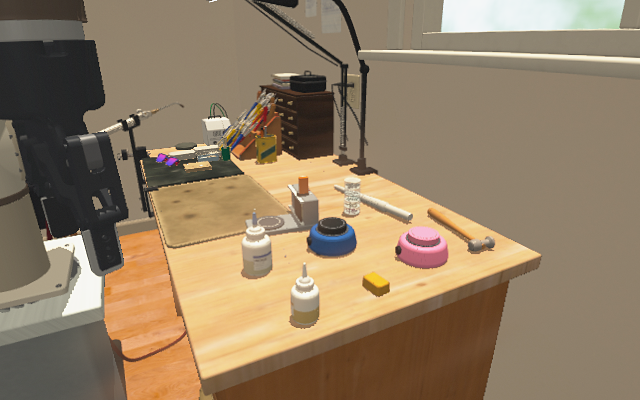

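```bash
python3 - <<'E'
from h import *
from scipy.optimize import least_squares
C={}
for c in('top','side'):
    z=np.load(c+'0.npz'); C[c]=(z['im'],cloud(c,z['d']))
def pts(c,xy,r,z0,z1):
    im,W=C[c]; m=(np.hypot(W[...,0]-xy[0],W[...,1]-xy[1])<r)&(W[...,2]>z0)&(W[...,2]<z1); return W[m],im[m]
def circ(P,R):
    f=lambda p:np.hypot(P[:,0]-p[0],P[:,1]-p[1])-R
    s=least_squares(f,np.median(P[:,:2],0),loss='soft_l1',f_scale=.002); return s.x.round(4),np.sqrt(np.mean(s.fun**2)).round(4)
for n,xy,R in(('flux',(.444,-.34),.0225),('pickle',(.423,-.17),.028)):
    for c in C:
        P,_=pts(c,xy,.045,.012,.052); A,_=pts(c,xy,.045,.02,.2)
        f=least_squares(lambda p:np.hypot(P[:,0]-p[0],P[:,1]-p[1])-p[2],[*xy,R],loss='soft_l1',f_scale=.002)
        print(n,c,len(P),circ(P,R),'free',f.x.round(4),'top',np.nanmax(A[:,2]).round(3))
for n,xy,r,z0,z1,dark in(('pad',(.59,-.16),.06,.046,.062,1),('house',(.59,-.16),.07,.032,.045,0),('stage',(.5,-.008),.05,.0135,.021,0),('jar',(.715,-.03),.04,.08,.1,0)):
    P,I=pts('top',xy,r,z0,z1)
    if dark: P=P[I.max(1)<80]
    (cx,cy),R=cv2.minEnclosingCircle((P[:,:2]*1000).astype(np.float32)); print(n,len(P),cx,cy,R,P.mean(0).round(4))
for c in C:
    im,W=C[c]; h=cv2.cvtColor(im,cv2.COLOR_RGB2HSV)
    m=(h[...,0]<16)&(h[...,1]>130)&(np.hypot(W[...,0]-.58,W[...,1]+.03)<.06)&(W[...,2]>.074)
    print('tab',c,m.sum(),W[m].mean(0),W[m].min(0),W[m].max(0))
P,I=pts('top',(.58,-.0),.1,.066,.08); print('housing',cv2.minAreaRect((P[:,:2]*1000).astype(np.float32)),len(P))
P,I=pts('top',(.53,-.0),.1,.007,.02); print('base',cv2.minAreaRect((P[:,:2]*1000).astype(np.float32)),len(P))
def crop(c,u,v,w,h,W,H): return cv2.resize(C[c][0][v:v+h,u:u+w],(W,H),interpolation=cv2.INTER_CUBIC)
a=crop('side',225,165,160,165,480,495);b=crop('top',265,185,70,82,420,495)[:,:320] if 0 else crop('top',270,190,52,82,314,495)
save('crop1',np.hstack([a,b]))
E
```

```text
flux top 97 (array([ 0.443 , -0.3386]), np.float64(0.0023)) free [ 0.4431 -0.3365  0.0205] top 0.1
flux side 685 (array([ 0.4434, -0.3366]), np.float64(0.001)) free [ 0.443  -0.3375  0.0216] top 0.096
pickle top 21 (array([ 0.4392, -0.122 ]), np.float64(0.0069)) free [ 0.4223 -0.17    0.0276] top 0.119
pickle side 548 (array([ 0.4232, -0.1698]), np.float64(0.0011)) free [ 0.4225 -0.172   0.0261] top 0.116
pad 336 588.9063110351562 -156.797607421875 31.051851272583008 [ 0.5897 -0.1563  0.0546]
house 450 588.1776733398438 -156.8476104736328 48.443511962890625 [ 0.5874 -0.1549  0.0393]
stage 541 500.34149169921875 -7.265784740447998 49.57388687133789 [ 0.5013 -0.0121  0.0165]
jar 163 718.1904296875 -25.041261672973633 20.12067985534668 [ 0.7176 -0.0254  0.0871]
tab top 19 [ 0.58221411 -0.02714699  0.11178053] [ 0.57490019 -0.03067024  0.0875233 ] [ 0.59427013 -0.02212828  0.11894453]
tab side 139 [ 0.58446336 -0.03120365  0.09770967] [ 0.57367207 -0.03419801  0.07660621] [ 0.59620727 -0.02503348  0.11573774]
housing ((592.3992309570312, -4.732017517089844), (119.47371673583984, 43.515602111816406), 81.17208099365234) 603
base ((530.10546875, 21.171066284179688), (156.1619110107422, 192.47821044921875), 81.42179107666016) 1472
```

View pics/crop1.png

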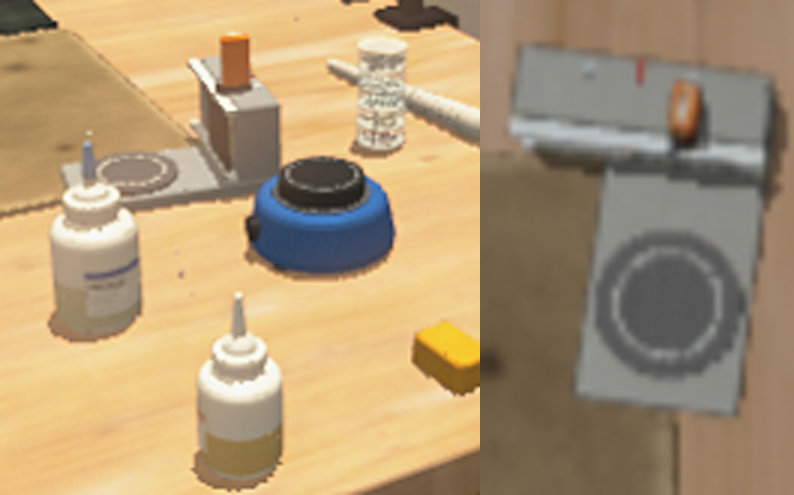

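The small bottle at side (305,300), with an orange trace and a white nozzle, is the flux (measured 97 mm tall, about 44 mm wide). The one at (256,250) has a blue nozzle and is 118 mm tall, so it is the pickle bottle. The mixer meant is the blue one at side (330,226), not the pink one at (422,237). The shutter tab is on the viewer at top (304,210), and its red mark lies to its left. Next I'll refine the stage position and pick the flux.

```bash
cat >> h.py <<'E'
YAW=np.radians(-8.8); Q=[0,np.cos(YAW/2),np.sin(YAW/2),0]
vx=np.array([np.cos(YAW),np.sin(YAW)]); vy=np.array([-np.sin(YAW),np.cos(YAW)])
FLUX=(.4432,-.3375); PAD=(.5892,-.1565)
def st(t=''):
    s=arm.sense(); print(t,round(s['time_s'],2),np.round(s['tool_pos'],4),'F',np.round(s['force'],1),'op',round(s['opening'],3),'ff',np.round(s['finger_force'],1))
E
python3 - <<'E'
from h import *
z=np.load('top0.npz'); im,W=z['im'],cloud('top',z['d'])
m=((im.max(2)<105)&(np.hypot(W[...,0]-.501,W[...,1]+.0135)<.045)&(W[...,2]>.009)&(W[...,2]<.024)).astype(np.uint8)
n,l,s,c=cv2.connectedComponentsWithStats(m); k=1+np.argmax(s[1:,4])
cn=cv2.findContours((l==k).astype(np.uint8),cv2.RETR_EXTERNAL,cv2.CHAIN_APPROX_NONE)[0][0]
(e,ax,an)=cv2.fitEllipse(cn); i,j=int(round(e[1])),int(round(e[0]))
print('stage',e,ax,W[i,j].round(4), W[l==k].mean(0).round(4))
for p,zz in((FLUX,.044),(PAD,.1),((.501,-.0135),.06),((.589,-.002),.1)): print(np.round(arm.ik([*p,zz],Q),2))
arm.move_to([*FLUX,.18],Q); arm.line_to([*FLUX,.0445],velocity=.12); st('down')
arm.command_gripper(0.3,60); st('grip'); arm.line_to([*FLUX,.14],velocity=.15); st('up')
im,d=arm.snapshot('side'); u,v=proj('side',[*FLUX,.1])[0].astype(int); save('grasp',cv2.resize(im[v-60:v+60,u-70:u+70],(700,600)))
E
```

```text
stage (300.584228515625, 239.78211975097656) (14.555553436279297, 15.283019065856934) [ 0.5012 -0.0141  0.0171] [ 0.5017 -0.0129  0.0169]
[-0.65  0.52 -0.15  0.9   0.    2.64]
[-0.26  0.55  0.07  1.09  0.    3.04]
[-0.03  0.41 -0.29  0.87  0.   -3.01]
[-0.    0.52  0.01  1.06  0.   -2.99]
down 3.28 [ 0.4438 -0.338   0.0453] F [-0.2 -0.7  0.4] op 1.0 ff 0.0
grip 3.77 [ 0.4439 -0.338   0.0454] F [0.5 0.2 4.5] op 0.478 ff 61.0
up 4.55 [ 0.4425 -0.337   0.1389] F [ 0.7 -0.9 -1.2] op 0.474 ff 60.5
```

View pics/grasp.png

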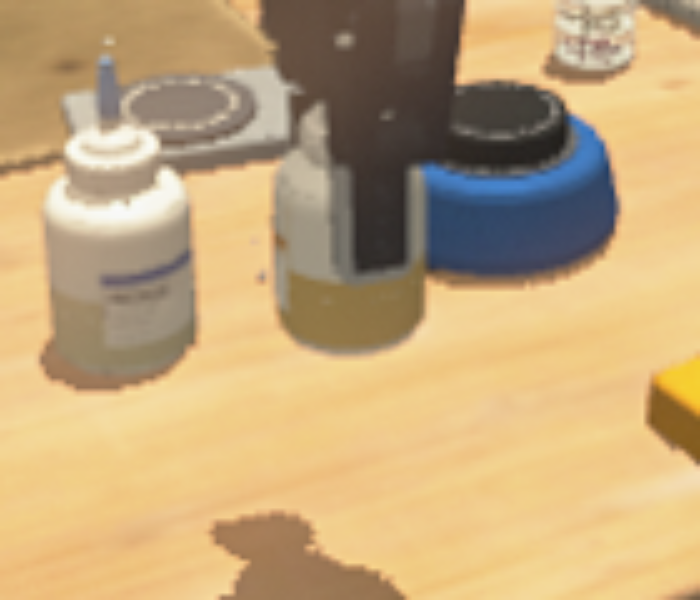

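The flux is held upright in the fingers at picture (350,260), with its orange band showing at the left, and the pickle bottle is untouched. Next I'll press it on the mixer pad.

```bash
cat >> h.py <<'E'
Y2=YAW+np.pi; Q2=[0,np.cos(Y2/2),np.sin(Y2/2),0]
E
python3 - <<'E'
from h import *
arm.move_to([*PAD,.15],Q2); st('above'); f0=arm.sense()['force'][2]
arm.line_to([*PAD,.104],velocity=.1); st('near')
z=.104
while z>.078:
    z-=.002; arm.line_to([*PAD,z],velocity=.04); f=arm.sense()['force'][2]-f0; st('%.3f %.1f'%(z,f))
    if f>16: break
im,d=arm.snapshot('side'); u,v=proj('side',[*PAD,.06])[0].astype(int); save('press',cv2.resize(im[v-45:v+45,u-52:u+53],(700,600)))
E
```

```text
above 6.94 [ 0.589  -0.1567  0.1498] F [-0.   0.2 -0.6] op 0.473 ff 60.5
near 7.55 [ 0.5893 -0.1566  0.1042] F [-0.5  0.4 -0.5] op 0.481 ff 60.5
0.102 0.5 7.8 [ 0.5896 -0.1566  0.1026] F [ 0.1  0.4 -0.1] op 0.479 ff 60.5
0.100 -0.6 8.05 [ 0.5891 -0.1565  0.1   ] F [-0.5  0.6 -1.2] op 0.477 ff 60.5
0.098 3.9 8.3 [ 0.5895 -0.1566  0.0985] F [-0.8 -0.3  3.3] op 0.474 ff 60.8
0.096 3.1 8.55 [ 0.5895 -0.1566  0.0963] F [0.  0.7 2.4] op 0.476 ff 60.9
0.094 5.2 8.8 [ 0.5894 -0.1566  0.0942] F [-1.  -0.5  4.6] op 0.476 ff 61.1
0.092 6.4 9.05 [ 0.5895 -0.1565  0.0923] F [-0.8  0.   5.8] op 0.478 ff 61.2
0.090 10.7 9.3 [ 0.5896 -0.1566  0.0914] F [-2.6  0.1 10.1] op 0.473 ff 61.6
0.088 19.6 9.55 [ 0.5897 -0.1566  0.0913] F [-5.4  1.  19. ] op 0.476 ff 62.5
```

View pics/press.png

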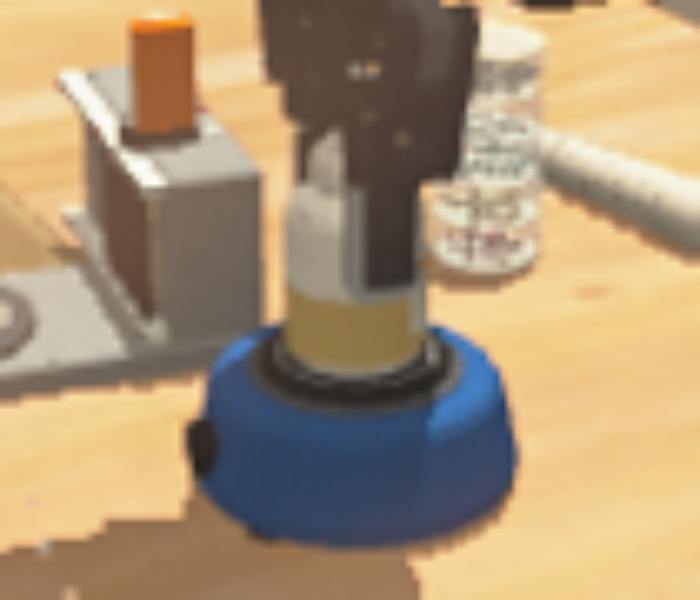

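The pad stopped moving at 8 mm (TCP 0.0993 to 0.0913) with 19.6 N and no slip. In the picture the pad at (350,385) is flush with the housing. Next I'll hold, then place the bottle on the stage.

```bash
cat >> h.py <<'E'
STAGE=np.array((.5010,-.0135))
E
python3 - <<'E'
from h import *
arm.hold(1.4); st('held'); arm.line_to([*PAD,.2],velocity=.15); f0=arm.sense()['force'][2]
arm.move_to([*STAGE,.2],Q2); arm.line_to([*STAGE,.068],velocity=.12); st('near')
z=.068
while z>.056:
    z-=.001; arm.line_to([*STAGE,z],velocity=.03); f=arm.sense()['force'][2]-f0; st('%.3f %.1f'%(z,f))
    if f>4: break
arm.command_gripper(1.0); arm.line_to([*STAGE,.2],velocity=.15); st('released')
tab=STAGE+.085*vx; arm.move_to([*tab,.2],Q2); st('tab')
arm.line_to([*(tab-.07*vx-.03*vy),.26],velocity=.2) if 0 else None
ims=[arm.snapshot(c) for c in('top','side')]
W=cloud('side',ims[1][1])
m=(np.hypot(W[...,0]-STAGE[0],W[...,1]-STAGE[1])<.04)&(W[...,2]>.024)&(W[...,2]<.07); P=W[m]
from scipy.optimize import least_squares
print('bottle',m.sum(),least_squares(lambda p:np.hypot(P[:,0]-p[0],P[:,1]-p[1])-.0225,STAGE,loss='soft_l1',f_scale=.002).x)
u,v=proj('side',[*tab,.07])[0].astype(int); a=ims[1][0][v-45:v+45,u-60:u+45]
save('placed',cv2.resize(a,(700,600)))
E
```

```text
held 11.0 [ 0.5897 -0.1566  0.0913] F [-5.6  1.5 19.6] op 0.479 ff 62.5
near 13.86 [ 0.5017 -0.0136  0.0687] F [-0.4 -0.2 -0.4] op 0.478 ff 60.6
0.067 -1.0 14.11 [ 0.5013 -0.0135  0.0675] F [-0.3 -0.2 -1.3] op 0.478 ff 60.6
0.066 -0.3 14.36 [ 0.501  -0.0135  0.066 ] F [ 0.2 -0.5 -0.6] op 0.475 ff 60.6
0.065 -0.7 14.61 [ 0.5009 -0.0135  0.0649] F [ 0.2  0.3 -1. ] op 0.479 ff 60.6
0.064 -1.0 14.86 [ 0.5009 -0.0135  0.0639] F [ 0.7 -0.2 -1.4] op 0.475 ff 60.6
0.063 -0.1 15.11 [ 0.5009 -0.0135  0.0629] F [ 0.1  0.1 -0.4] op 0.476 ff 60.6
0.062 0.2 15.36 [ 0.5009 -0.0135  0.0619] F [-0.2 -1.2 -0.2] op 0.476 ff 60.6
0.061 4.2 15.61 [ 0.5012 -0.0135  0.0614] F [-1.6 -1.1  3.8] op 0.479 ff 60.9
released 17.19 [ 0.5003 -0.0135  0.1991] F [-0.4 -0.4 -0.1] op 1.004 ff 0.0
tab 17.62 [ 0.5846 -0.0266  0.1978] F [-0.9 -0.1  0.7] op 0.999 ff 0.0
bottle 404 [ 0.50190359 -0.01176725]
```

View pics/placed.png

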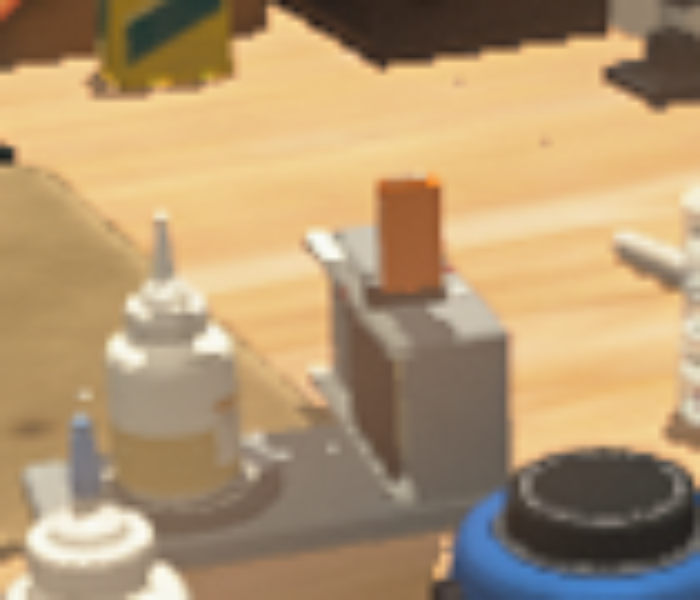

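The flux stands upright on the stage at (172,400), released; the shutter is still shut, with the tab at (408,235). I'll check the bottle's centring against the stage in the same camera, then pinch the tab.

```bash
python3 - <<'E'
from h import *
z=np.load('side0.npz'); im,W=z['im'],cloud('side',z['d'])
m=((im.max(2)<125)&(np.hypot(W[...,0]-.501,W[...,1]+.0135)<.045)&(W[...,2]>.011)&(W[...,2]<.022)).astype(np.uint8)
m=cv2.morphologyEx(m,cv2.MORPH_CLOSE,np.ones((3,3)))
P=W[m>0]; (cx,cy),R=cv2.minEnclosingCircle((P[:,:2]*1000).astype(np.float32)); print('stage side',m.sum(),cx,cy,R,P.mean(0))
tab=STAGE+.085*vx
print('tab',tab)
arm.line_to([*tab,.101],velocity=.12); f0=arm.sense()['force']; st('down')
arm.command_gripper(0.0,40); st('pinch'); print('dF along y',(arm.sense()['force']-f0)[:2]@vy)
for s in np.arange(-.002,.0181,.002):
    arm.line_to([*(tab+s*vy),.101],velocity=.02); F=[]
    for _ in range(4): F.append(arm.sense()['force']-f0); arm.hold(.02)
    print(round(s*1000,1),((arm.sense()['tool_pos'][:2]-tab)@vy*1000).round(2),(np.mean(F,0)[:2]@vy).round(2))
st('end')
E
```

```text
stage side 4 510.9755859375 -46.265960693359375 8.31961727142334 [ 0.51002929 -0.04710682  0.01430161]
tab [ 0.58499941 -0.0265038 ]
down 18.7 [ 0.5856 -0.0265  0.102 ] F [ 0.   0.2 -0.1] op 0.997 ff 0.0
pinch 19.36 [ 0.5851 -0.0263  0.1012] F [ 0.4 -0.1  1.7] op 0.138 ff 41.1
dF along y -0.2637032779147021
-2.0 0.13 6.39
0.0 0.23 1.28
2.0 1.31 -2.51
4.0 3.79 -3.04
6.0 6.09 -2.95
8.0 8.05 -3.29
10.0 9.93 -3.12
12.0 11.82 -3.55
14.0 13.72 -3.93
16.0 15.62 -4.01
18.0 17.51 -4.46
end 22.84 [ 0.5877 -0.0092  0.1012] F [-1.9 -3.8  6. ] op 0.133 ff 41.8
```

The shut stop is at +0.2 mm and the force follows 2 + 150x without slip, so half travel is at a measured 24.2 mm.

```bash
python3 - <<'E'
from h import *
tab=STAGE+.085*vx
def y(): return np.mean([(arm.sense()['tool_pos'][:2]-tab)@vy for _ in range(4)])
for s in (.0205,.023,.0242): arm.line_to([*(tab+s*vy),.101],velocity=.02)
arm.hold(.2); e=y(); print(e); s+=np.clip(.0242-e,-.001,.001); arm.line_to([*(tab+s*vy),.101],velocity=.01); arm.hold(.3); print(y(),arm.sense()['force'][:2]@vy); st()
t,d=arm.snapshot('top'); si,_=arm.snapshot('side')
u,v=proj('top',[*(tab-.03*vx),.08])[0].astype(int); a=cv2.resize(t[v-25:v+25,u-25:u+25],(400,400),interpolation=cv2.INTER_CUBIC)
u,v=proj('side',[*(tab-.03*vx),.07])[0].astype(int); b=cv2.resize(si[v-40:v+40,u-40:u+40],(400,400),interpolation=cv2.INTER_CUBIC)
save('half',np.hstack([a,b]))
E
```

```text
0.02338107477191882
0.024114918837630506 -6.266361705266792
 24.39 [ 0.5887 -0.0027  0.1011] F [-2.2 -6.   6.8] op 0.136 ff 41.8
```

View pics/half.png

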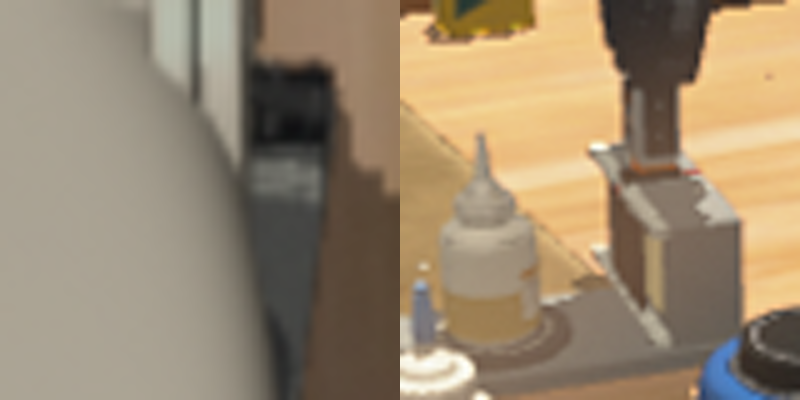

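The side view shows the tab in the fingers at (655,165), in line with the red mark at (690,172), and the shutter window partly open. The flux is upright and free on the stage at (490,290).

```bash
python3 -c "
from h import *
print(arm.close_job())"
```

```text
the job is handed in; nothing more can be done
None
```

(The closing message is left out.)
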